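Replace the used-up tub of stain remover in the laundry nook

ROBOT

A 6-joint arm with a two-finger parallel gripper is mounted at the origin on the work surface. World frame = base frame: x ahead of the robot, y to its left, z up, the work surface at z = 0. Lengths are in mm, angles in degrees, forces in N, time in s.
With the tool pointing down it reaches from about 300 to 875 mm from the base axis. Payload 4.2 kg.
Tool frame: the origin (TCP) lies midway between the tips of the shut fingers; the grasp point (between the pads) lies 19 mm behind it; z points along the fingers, y is the line along which they close (so a half turn about z gives the same grasp; the last joint's range is limited). The gripper opens to 85 mm and grips with 20 to 120 N. Pads are 22 mm wide; open, the fingers measure 114 mm over their backs; the gripper's body (76 mm by 85 mm) begins 54 mm behind the grasp point. The pads swing forward as they close: fully open they stand 13 mm farther back than shut.
Start: joints at [-67.437, 18.312, 89.639, -0, 72.044, -1.146], TCP at [231.207, -526.483, 231.338] pointing down, gripper open.
Joint ranges: [-177.97, 177.97], [-48.28, 115.42], [12.27, 149.76], [-77.06, 257.06], [2.81, 150.46], [-146.56, 146.56]. Speed limits (degrees/s): [147.25, 147.25, 180, 180, 180, 180].

INTERFACE

Orientations are given as [roll, pitch, yaw] about the fixed x, y, z axes, in that order (R = Rz(yaw) Ry(pitch) Rx(roll)).
In Python, from bench import robot gives the robot as it stands. The module is installed in compiled form; this text tells all that it offers.
- The arm moves only by the shell command python3 -m inch FILE [OPENING] [FORCE], which reads ROWS from the file FILE. ROWS is one flat JSON list of numbers that holds 1 to 8 rows one after another, with no inner brackets; each row has 6 numbers: dx, dy, dz in mm, then a rotation vector rx, ry, rz in degrees; each row is the pose to reach, as a shift and turn from the pose commanded when the command began, along the tool's axes at that moment; what a row does not reach only later rows make up. A row lasts 1/10 s, in which the tool goes at most 50 mm and 8.59 degrees, less where a joint would pass 70% of its speed; a pose out of reach is approached as far as the arm can. OPENING is the finger opening in mm, set as the command begins (- or left out keeps the last). The fingers move at their own pace and stop on an object; FORCE is the grip in N (left out, the last holds). Time passes only in rows, so rows that do not move let the fingers close. It prints the time, the measured TCP pose, the force, the opening and the grip force at its end. Input that does not fit is refused with a message, and nothing moves.
- robot.get_state(): the state, without advancing time (a new reading comes with each control period).
- robot.read_camera(name): name is "scene" or "top" or "wrist"; returns a dict with "image" (384x512x3 uint8, red, green, blue), "fovy" (degrees; the focal length in pixels is half the picture's height over the tangent of half this angle, whatever the lens; pixels are square), "cx", "cy" (the principal point, pixels), "world_from_camera" (4x4, takes a point from camera to world coordinates); the wrist camera has in their place "T_tool_cam" (4x4, takes a point from camera to tool coordinates, whose origin is the TCP and whose axes are the flange's). Camera axes: x right, y down, z forward; pixel columns grow to the right and rows downward; lengths in mm; the calibration is good to about 2 mm. A picture is of the moment at which its call begins: read the wrist's pose just before it. There is no depth.
- robot.sign_off(): hands the job in; it is judged then, once.
The state is a dict: "t": time; "joint_positions": joint angles; "joint_velocities": joint speeds; "effort": joint torques, N m; "ee_pos": TCP position; "eef_rot": TCP orientation; "force": force on the tool from outside, world axes, zero at the start; "wrist_torque": the same for the moment, N m; "grip_width": finger opening in mm; "finger_force": force on a finger pad.
Only numpy, scipy, OpenCV 4.12 (cv2) and the standard library are available. Lean on these libraries where they do the work, as an engineer would, in place of code of your own. Each camera call takes 0.05 s, during which the arm holds its last target. There are 200 camera calls.

TASK

The stain-remover tub with the black lid on the round mat is empty; replace it with the full one with the red lid, which stands behind the two bottles in the grey organiser. First, before you touch the red tub, move both bottles out and stand them on the blue cloth mat; with the bottles there, stand the empty tub in the green crate and stand the red tub in the middle of the round mat; only then stand each bottle back on the very spot in the organiser where it stood at the start. Everything ends upright and let go; knock nothing over and leave the hand brush and the spray bottle where they are.

Things in the scene. Friction and masses are not known exactly. Their poses are not given: they have to be found in the camera images.
- yellow_bottle: Yellow round bottle standing upright: body 50 mm in diameter and straight up to 115 mm, then a shoulder up to 128 mm, then a round cap 32 mm in diameter up to 155 mm (overall height); about 0.3 kg. Origin: centre of its underside, z up; its yaw means nothing. At the start it stands on one of the two black spots in the organiser, on either the left or the right one. Green cap, white paper band.
- blue_bottle: Blue round bottle standing upright: body 50 mm in diameter and straight up to 115 mm, then a shoulder up to 128 mm, then a round cap 32 mm in diameter up to 155 mm (overall height); about 0.3 kg. Origin: centre of its underside, z up; its yaw means nothing. At the start it stands on one of the two black spots in the organiser, on either the left or the right one. White cap, white paper band.
- full_tub: Full tub: white round tub with red lid and red band, 60 mm in diameter, 70 mm high, about 0.22 kg. Origin: centre of its underside, z up. At the start it stands in the organiser behind the bottles, on the white spot, closely hemmed in by them.
- empty_tub: Empty tub: the same white round tub but with black lid and black band, 60 mm in diameter, 70 mm high, about 0.06 kg. Origin: centre of its underside, z up. At the start it stands on the round mat.
- organiser: Fixed grey plastic open tray, 190 mm (its x, front to back) by 210 mm (its y), walls 35 mm high and 5 mm thick, floor 5 mm thick. Origin: centre of its underside; x points away from its front, roughly away from the robot. On its floor two black spots 62 mm in diameter at (-30, +40) and (-30, -40) mm where the bottles stand, and a white spot at (26, 0) mm where the full tub stands.
- parking_mat: Fixed blue cloth-covered mat, 150 mm (its x) by 220 mm (its y), 4 mm thick, on the worktop to one side (left or right). Origin: centre of its underside. Both bottles fit on it side by side along its y.
- dosing_mat: Fixed round burgundy mat, 110 mm in diameter, 4 mm thick. Origin: centre of its underside. It lies on a fixed white board (350 by 180 mm, 6 mm thick) on the other side of the worktop from the blue mat, beside the green crate (their centres 170 mm apart); which of the two is nearer the robot changes.
- crate: Fixed green open crate on the same white board, 160 by 160 mm outside, walls 45 mm high and 5 mm thick, floor 5 mm thick, empty at the start. Origin: centre of its underside.
- floor_brush: Bystander: loose burgundy hand brush with black bristles, lying on the worktop between robot and organiser, 240 mm long (along its x), 45 mm wide, about 50 mm high. Origin: on the worktop, about the middle of its length.
- spray_bottle: Bystander: loose orange spray bottle with white head, 70 mm in diameter, 178 mm high, standing beyond the organiser. Origin: centre of its underside.
Mind the look-alikes: they are no part of the job. Of the things shaped like the yellow_bottle, the yellow one is meant. Leave any turquoise look-alike of the empty_tub alone.

How it is judged:
By the outcome, as a careful person would: the job done as asked, in the order asked, and still so for the second after the job is handed in, with the robot touching nothing.
It also fails if it takes over 136 s, if anything falls off the work surface, if the arm or the gripper's body presses on something with over 40 N, if the wrist force passes 120 N, or if a joint passes its speed limit or range.

## Working session

There is one attempt and no reset: what is moved stays moved. The work goes in short steps, Python scripts to look and compute and a shell command to move; the robot and the scene stay as the last step left them, time stands still between calls to the robot, and variables do not carry over. Pictures are saved under pics/ and viewed, at most 14 in all, crops included, and the job is handed in when it is done.

```bash
mkdir -p pics; cat > h.py <<'E'
import numpy as np, cv2
from bench import robot
from scipy.spatial.transform import Rotation as R
def snap(n,f):
    c=robot.read_camera(n); cv2.imwrite('pics/'+f,c['image'][:,:,::-1]); np.save('pics/'+f+'.npy',c,allow_pickle=True); return c
def load(f): return np.load('pics/'+f+'.npy',allow_pickle=True).item()
def ray(c,u,v):
    im=c['image'];f=im.shape[0]/2/np.tan(np.radians(c['fovy']/2))
    T=np.array(c['world_from_camera']);d=T[:3,:3]@np.array([(u-c['cx'])/f,(v-c['cy'])/f,1]);return T[:3,3],d
def onz(c,u,v,z):
    o,d=ray(c,u,v);return o+d*(z-o[2])/d[2]
def wristcam(f=None):
    s=robot.get_state();c=robot.read_camera('wrist')
    T=np.eye(4);T[:3,:3]=R.from_euler('xyz',s['eef_rot'],degrees=True).as_matrix();T[:3,3]=s['ee_pos']
    c['world_from_camera']=T@np.array(c['T_tool_cam'])
    if f: cv2.imwrite('pics/'+f,c['image'][:,:,::-1]);np.save('pics/'+f+'.npy',c,allow_pickle=True)
    return c
E
python3 - <<'E'
from h import *
for n in('scene','top'):
    c=snap(n,n+'0.png');print(n,c['fovy'],c['cx'],c['cy'],np.round(c['world_from_camera'],3).tolist())
print(robot.get_state())
E
```

```text
scene 44.01746560700137 253.89036429787922 185.75061032721572 [[0.155, 0.555, -0.818, 1575.915], [0.988, -0.08, 0.133, -257.255], [0.008, -0.828, -0.56, 724.256], [0.0, 0.0, 0.0, 1.0]]
top 47.08716867212353 257.58993348237243 193.012776088669 [[0.007, -0.99, 0.142, 437.649], [-1.0, -0.009, -0.017, -79.149], [0.018, -0.142, -0.99, 1121.71], [0.0, 0.0, 0.0, 1.0]]
{'t': 0.1, 'joint_positions': array([-6.74394391e+01,  1.83489556e+01,  8.96995964e+01,  1.75545158e-03,
        7.20423546e+01, -1.14812530e+00]), 'joint_velocities': array([ 0.11388237, -0.14394807, -0.22630558, -0.05451842, -0.02351976,
        0.02603039]), 'effort': array([-2.26474726e-04, -4.16407228e+01, -2.34703517e+01, -7.04474857e-06,
        4.91086801e-03, -1.66154535e-05]), 'ee_pos': array([ 231.02931776, -526.09223231,  230.55529651]), 'eef_rot': array([-1.79909145e+02, -3.49025397e-03,  2.37081408e+01]), 'force': array([0.13044114, 0.31172269, 0.0574398 ]), 'wrist_torque': array([ 0.00572082,  0.00771517, -0.00594289]), 'finger_force': 0.0, 'grip_width': 85.6507343273879}
```

View pics/scene0.png

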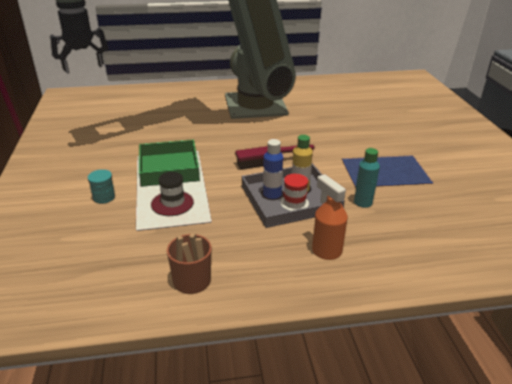

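View pics/top0.png

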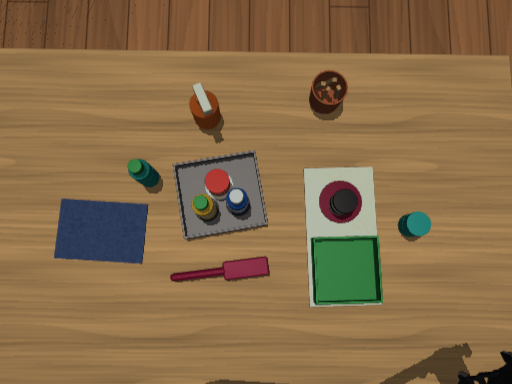

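The candidates, by pixel in the top view:
- **Yellow bottle:** yellow with green cap at (203,205). The turquoise look-alike with green cap is at (143,172).
- **Blue bottle:** white cap at (237,198).
- **Empty tub:** black lid at (344,203) on the round mat. The turquoise tub at (415,224) is not it.
- **Full tub:** red lid at (218,182).
- **Others:** crate (346,269), blue mat (102,231), brush (220,270), orange spray bottle (205,110).

Next I measure them and check the choice in one close crop.

```bash
cat > m.py <<'E'
from h import *
c=load('top0.png');im=c['image'];hsv=cv2.cvtColor(im,cv2.COLOR_RGB2HSV)
def blob(lo,hi,box,close=0):
    m=cv2.inRange(hsv,np.array(lo),np.array(hi));k=np.zeros_like(m);x0,y0,x1,y1=box;k[y0:y1,x0:x1]=m[y0:y1,x0:x1]
    if close:k=cv2.morphologyEx(k,cv2.MORPH_CLOSE,np.ones((close,close)))
    cs,_=cv2.findContours(k,cv2.RETR_EXTERNAL,cv2.CHAIN_APPROX_NONE)
    return max(cs,key=cv2.contourArea)
def circ(name,ct,z):
    (u,v),r=cv2.minEnclosingCircle(ct);e=cv2.fitEllipse(ct);u,v=e[0];p=onz(c,u,v,z);q=onz(c,u+r,v,z)
    print(name,np.round([u,v,r],1),p.round(1),'diam',round(2*np.linalg.norm(q-p),1),'ell',np.round(np.array(e[1])*np.linalg.norm(q-p)/r,1))
circ('ycap',blob([40,80,40],[85,255,255],(185,185,220,215)),160)
circ('bcap',blob([0,0,140],[179,110,255],(224,182,252,208)),160)
circ('red',blob([172,120,110],[179,255,255],(200,165,235,200)) if 0 else max(cv2.findContours(np.pad(((((hsv[165:200,200:235,0]<8)|(hsv[165:200,200:235,0]>172))&(hsv[165:200,200:235,1]>150)&(hsv[165:200,200:235,2]>120)).astype(np.uint8)),((165,384-200),(200,512-235))),0,1)[0],key=cv2.contourArea),75)
circ('black',blob([0,0,0],[179,255,50],(325,185,365,225)),80)
circ('mat',blob([150,90,40],[179,255,200],(310,170,370,230),25),10)
def rect(name,ct,z):
    r=cv2.minAreaRect(ct);b=np.array([onz(c,*p,z) for p in cv2.boxPoints(r)]);ctr=b.mean(0)
    print(name,ctr.round(1),'sides',np.linalg.norm(b[1]-b[0]).round(1),np.linalg.norm(b[2]-b[1]).round(1),'ang',np.degrees(np.arctan2(*(b[1]-b[0])[[1,0]])).round(1))
rect('pmat',blob([100,80,30],[125,255,255],(40,185,160,280)),4)
rect('crate',blob([50,80,30],[80,255,255],(295,225,395,315)),45)
rect('org',blob([0,0,0],[179,90,130],(165,145,275,245),9),35)
circ('tealcap',blob([50,80,30],[95,255,255],(120,150,146,178)),155)
circ('orange',blob([3,150,60],[15,255,255],(185,85,225,135)),100)
circ('turq',blob([80,80,30],[100,255,255],(395,205,435,245)),70)
rect('brush',np.vstack([blob([160,90,40],[179,255,200],(165,250,275,285),11)]),40)
t=load('scene0.png')['image'][:,:,::-1]
a=cv2.resize(im[140:250,165:275,::-1],(440,440),interpolation=2);b=cv2.resize(t[120:230,220:360],(350,275)[:2],interpolation=2)
cv2.imwrite('pics/crop1.png',np.hstack([a,np.vstack([b,np.zeros((165,350,3),np.uint8)])]))
E
python3 m.py
```

```text
ycap [200.3 202.2   7.6] [554.2  30.3 160. ] diam 33.4 ell [29.6 31.9]
bcap [235.7 195.6   6.8] [569.6 -47.1 160. ] diam 29.8 ell [28.1 28.5]
red [216.6 180.6  12.1] [617.1   2.1  75. ] diam 58.1 ell [55.4 55.7]
black [343.2 203.2  15.2] [ 564.5 -301.4   80. ] diam 73.0 ell [61.8 71.1]
mat [340.1 201.5  21.3] [ 577.4 -308.6   10. ] diam 109.3 ell [104.1 106.9]
pmat [499.5 295.6   4. ] sides 147.0 225.2 ang 0.3
crate [ 407.9 -313.9   45. ] sides 168.0 162.1 ang -87.0
org [590.9  -2.8  35. ] sides 214.6 192.2 ang -79.5
tealcap [137.1 168.2  11.1] [629.7 172.9 155. ] diam 49.1 ell [40.4 44.4]
orange [204.9 109.9  20. ] [784.8  31.7 100. ] diam 96.2 ell [66.9 93.4]
turq [414.6 224.1  16. ] [ 516.7 -474.6   70. ] diam 77.4 ell [56.7 78.2]
brush [401.3  -6.4  40. ] sides 235.6 42.7 ang -82.2
```

View pics/crop1.png

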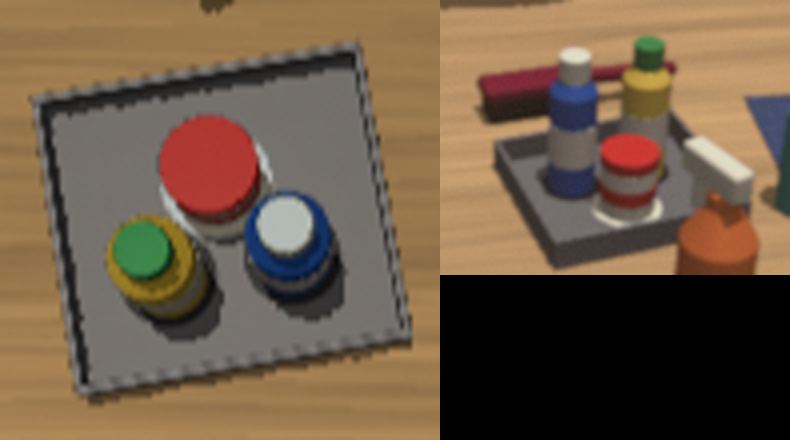

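The crop confirms the choice: yellow bottle with green cap left, blue bottle with white cap right, red-lid tub behind. Organiser centre (591,-3), yaw ≈10.5°. The spots this predicts, (554,31), (569,-48) and (616.5,2), agree with the measured caps and lid to 1 mm. I'll turn the tool to yaw 90, so that tool x = world y and tool y = world x.

```bash
echo '[0,0,-60,0,0,-66.3,0,0,-60,0,0,-66.3,0,0,-60,0,0,-66.3,0,0,-60,0,0,-66.3,0,0,-60,0,0,-66.3,0,0,-60,0,0,-66.3,0,0,-60,0,0,-66.3,0,0,-60,0,0,-66.3]' > path.dat && python3 -m inch path.dat 85 60
```

```text
t: 0.9
ee_pos: [231.1, -526.2, 290.8]
eef_rot: [-180.0, -0.1, 90.3]
force: [0.3, -0.3, -0.8]
grip_width: 84.8
finger_force: 0.0
```

```bash
echo '[226,250,0,0,0,0,226,250,0,0,0,0,226,250,0,0,0,0,226,250,0,0,0,0,226,250,0,0,0,0,226,250,0,0,0,0,226,250,0,0,0,0,226,250,0,0,0,0]' > path.dat && python3 -m inch path.dat
python3 - <<'E'
from h import *
c=wristcam('w1.png');print(np.round(c['T_tool_cam'],2).tolist(),c['fovy'],c['cx'],c['cy'])
E
```

```text
t: 1.7
ee_pos: [484.0, -297.1, 290.6]
eef_rot: [180.0, -0.1, 90.3]
force: [-0.2, -0.0, -0.2]
grip_width: 84.9
finger_force: 0.0
[[0.0, -0.95, -0.31, 78.57], [1.0, 0.0, -0.0, 0.66], [0.0, -0.31, 0.95, -142.13], [0.0, 0.0, 0.0, 1.0]] 61.29870748452994 253.81907170238213 190.55757017814034
```

View pics/w1.png

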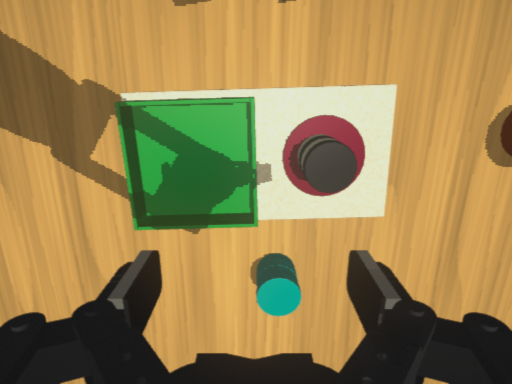

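The wrist view shows the black lid at about (330,165), the round mat centred near (323,155), the crate left of it and the turquoise tub at (279,285). I compute positions from these, then approach the yellow bottle.

```bash
python3 - <<'E'
from h import *
c=load('w1.png');hsv=cv2.cvtColor(c['image'],cv2.COLOR_RGB2HSV)
m=np.zeros((384,512),np.uint8);m[90:215,270:385]=cv2.inRange(hsv,(150,90,30),(179,255,255))[90:215,270:385]
ct=max(cv2.findContours(m,0,1)[0],key=cv2.contourArea);ct=cv2.convexHull(ct);e=cv2.fitEllipse(ct);print('mat',e,onz(c,*e[0],10).round(1))
g=cv2.cvtColor(c['image'],cv2.COLOR_RGB2GRAY)
ci=cv2.HoughCircles(cv2.GaussianBlur(g,(3,3),0)[120:210,285:375],cv2.HOUGH_GRADIENT,1,10,param1=80,param2=12,minRadius=24,maxRadius=33)
for u,v,r in ci[0][:3]: print(u+285,v+120,r,onz(c,u+285,v+120,80).round(1), np.linalg.norm(onz(c,u+285+r,v+120,80)-onz(c,u+285,v+120,80)))
m=np.zeros((384,512),np.uint8);m[80:240,100:262]=cv2.inRange(hsv,(50,80,30),(75,255,255))[80:240,100:262]
ct=max(cv2.findContours(m,0,1)[0],key=cv2.contourArea);b=cv2.boxPoints(cv2.minAreaRect(ct));print('crate',np.mean([onz(c,*p,51) for p in b],0).round(1))
E
echo '[328,70,0,0,0,0,328,70,0,0,0,0,328,70,0,0,0,0,328,70,0,0,0,0,328,70,0,0,0,0,328,70,0,0,0,0,328,70,0,0,0,0,328,70,0,0,0,0]' > path.dat && python3 -m inch path.dat
```

```text
mat ((323.54705810546875, 154.99400329589844), (77.00462341308594, 82.23743438720703), 52.36842727661133) [ 576.2 -304.3   10. ]
329.5 166.5 26.8 [ 568.5 -303.1   80. ] 29.90244560430099
332.5 149.5 31.3 [ 570.3 -284.    80. ] 34.357327469162264
316.5 164.5 30.2 [ 553.9 -301.    80. ] 33.635659981480245
crate [ 402.8 -312.6   51. ]
t: 2.55
ee_pos: [551.3, 30.1, 290.8]
eef_rot: [-180.0, -0.1, 90.2]
force: [-0.3, -1.1, 1.2]
grip_width: 85.3
finger_force: 0.0
```

```bash
echo '[0.5,3,50,0,0,0,0.5,3,90,0,0,0,0.5,3,125,0,0,0,0.5,3,155,0,0,0,0.5,3,175,0,0,0,0.5,3,188,0,0,0,0.5,3,197,0,0,0,0.5,3,197,0,0,0]' > path.dat && python3 -m inch path.dat
echo '[0,0,0,0,0,0,0,0,0,0,0,0,0,0,0,0,0,0,0,0,0,0,0,0,0,0,0,0,0,0,0,0,0,0,0,0,0,0,0,0,0,0]' > path.dat && python3 -m inch path.dat 40 60
```

```text
t: 3.35
ee_pos: [553.7, 27.2, 93.7]
eef_rot: [-179.9, 0.0, 90.0]
force: [1.0, 0.4, 0.0]
grip_width: 85.2
finger_force: 0.0
t: 4.05
ee_pos: [554.7, 28.1, 95.7]
eef_rot: [179.9, 0.0, 90.0]
force: [-1.1, -0.6, 7.0]
grip_width: 48.1
finger_force: 62.6
```

```bash
echo '[0,0,-8,0,0,0,0,0,-20,0,0,0,0,0,-35,0,0,0,0,0,-50,0,0,0,0,0,-65,0,0,0,0,0,-80,0,0,0,0,0,-90,0,0,0,0,0,-90,0,0,0]' > path.dat && python3 -m inch path.dat
python3 - <<'E'
from h import *
c=wristcam('w2.png');d=snap('scene','s2.png')
cv2.imwrite('pics/v2.png',np.hstack([cv2.resize(c['image'],(400,300)),cv2.resize(d['image'][80:230,200:400],(400,300))])[:,:,::-1])
E
```

```text
t: 4.85
ee_pos: [555.0, 28.1, 186.1]
eef_rot: [179.8, -0.0, 90.0]
force: [1.2, -0.7, -3.7]
grip_width: 48.0
finger_force: 62.6
```

View pics/v2.png

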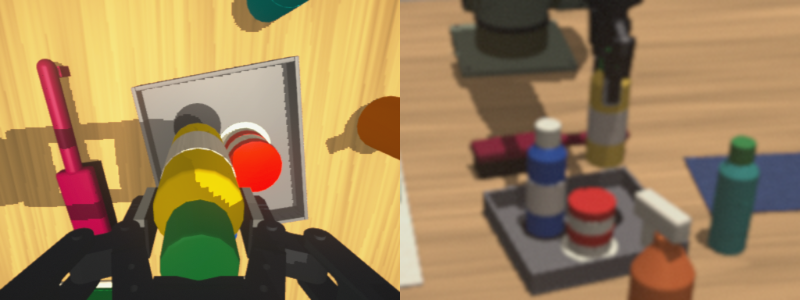

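Yellow is held upright and its spot is clear. Now to the far half of the blue mat, at (500,345).

```bash
echo '[20,-5,0,0,0,0,60,-12,0,0,0,0,110,-20,0,0,0,0,160,-30,0,0,0,0,210,-40,0,0,0,0,260,-48,0,0,0,0,297,-54,0,0,0,0,315,-54,0,0,0,0]' > path.dat && python3 -m inch path.dat
echo '[0,0,0,0,0,0,0,0,25,0,0,0,0,0,50,0,0,0,0,0,70,0,0,0,0,0,80,0,0,0,0,0,86,0,0,0,0,0,90,0,0,0,0,0,90.5,0,0,0]' > path.dat && python3 -m inch path.dat
```

```text
t: 5.75
ee_pos: [498.4, 346.3, 182.9]
eef_rot: [-179.9, 0.0, 90.2]
force: [0.3, -1.0, -3.2]
grip_width: 48.0
finger_force: 62.6
t: 6.55
ee_pos: [500.8, 343.1, 94.8]
eef_rot: [179.9, -0.1, 90.0]
force: [-0.5, 0.5, 0.3]
grip_width: 48.1
finger_force: 62.9
```

```bash
echo '[0,0,0,0,0,0,0,0,0,0,0,0,0,0,0.5,0,0,0]' > path.dat && python3 -m inch path.dat
```

```text
t: 6.85
ee_pos: [500.8, 343.4, 94.7]
eef_rot: [179.9, -0.1, 90.0]
force: [-1.5, -1.4, 7.1]
grip_width: 48.2
finger_force: 63.6
```

```bash
echo '[0,0,0,0,0,0,0,0,0,0,0,0,0,0,0,0,0,0,0,0,0,0,0,0,0,0,-15,0,0,0,0,0,-50,0,0,0,0,0,-90,0,0,0,0,0,-108,0,0,0]' > path.dat && python3 -m inch path.dat 85
echo '[-50,9,0,0,0,0,-100,18,0,0,0,0,-150,27,0,0,0,0,-199,35,0,0,0,0,-248,44,0,0,0,0,-297,52,0,0,0,0,-345,61,0,0,0,0,-392,69,0,0,0,0]' > path.dat && python3 -m inch path.dat
echo '[0,0,0,0,0,0,0,0,0,0,0,0]' > path.dat && python3 -m inch path.dat
python3 - <<'E'
from h import *
c=snap('top','t3.png');hsv=cv2.cvtColor(c['image'],cv2.COLOR_RGB2HSV)
m=np.zeros((384,512),np.uint8);m[190:270,40:160]=cv2.inRange(hsv,(40,80,40),(85,255,255))[190:270,40:160]
ct=max(cv2.findContours(m,0,1)[0],key=cv2.contourArea);e=cv2.fitEllipse(ct);print(e,onz(c,*e[0],159).round(1))
E
```

```text
t: 7.65
ee_pos: [501.4, 344.0, 205.0]
eef_rot: [179.7, -0.2, 90.0]
force: [0.1, 0.7, -0.1]
grip_width: 84.9
finger_force: 0.0
t: 8.45
ee_pos: [569.2, -51.1, 201.4]
eef_rot: [180.0, 0.0, 90.0]
force: [0.1, 0.5, 0.5]
grip_width: 84.4
finger_force: 0.0
t: 8.65
ee_pos: [569.0, -49.8, 201.0]
eef_rot: [-180.0, -0.0, 89.9]
force: [0.3, 0.3, -0.0]
grip_width: 85.1
finger_force: 0.0
((54.80757141113281, 225.7898712158203), (13.777563095092773, 16.63007926940918), 105.58663940429688) [500.1 343.5 159. ]
```

```bash
echo '[2.5,0.5,30,0,0,0,2.5,0.5,60,0,0,0,2.5,0.5,82,0,0,0,2.5,0.5,98,0,0,0,2.5,0.5,107,0,0,0,2.5,0.5,107,0,0,0]' > path.dat && python3 -m inch path.dat
echo '[0,0,0,0,0,0,0,0,0,0,0,0,0,0,0,0,0,0,0,0,0,0,0,0,0,0,0,0,0,0,0,0,0,0,0,0,0,0,0,0,0,0]' > path.dat && python3 -m inch path.dat 40 60
echo '[0,0,-8,0,0,0,0,0,-20,0,0,0,0,0,-35,0,0,0,0,0,-50,0,0,0,0,0,-65,0,0,0,0,0,-80,0,0,0,0,0,-90,0,0,0,0,0,-90,0,0,0]' > path.dat && python3 -m inch path.dat
```

```text
t: 9.3
ee_pos: [568.8, -45.0, 93.3]
eef_rot: [-179.9, -0.0, 90.1]
force: [-0.5, -0.2, -0.0]
grip_width: 84.8
finger_force: 0.0
t: 10.0
ee_pos: [570.1, -46.5, 95.8]
eef_rot: [179.9, 0.0, 90.0]
force: [-1.6, 1.4, 7.1]
grip_width: 48.0
finger_force: 61.9
t: 10.8
ee_pos: [570.6, -46.6, 186.2]
eef_rot: [179.8, 0.0, 90.0]
force: [0.4, -0.8, -1.7]
grip_width: 48.1
finger_force: 62.4
```

```bash
echo '[20,-5,0,0,0,0,60,-15,0,0,0,0,105,-26,0,0,0,0,150,-37,0,0,0,0,195,-48,0,0,0,0,240,-59,0,0,0,0,275,-67,0,0,0,0,292,-70,0,0,0,0]' > path.dat && python3 -m inch path.dat
echo '[0,0,0,0,0,0,0,0,25,0,0,0,0,0,50,0,0,0,0,0,70,0,0,0,0,0,80,0,0,0,0,0,86,0,0,0,0,0,90,0,0,0,0,0,91,0,0,0]' > path.dat && python3 -m inch path.dat
echo '[0,0,0,0,0,0,0,0,0,0,0,0]' > path.dat && python3 -m inch path.dat
echo '[0,0,0,0,0,0,0,0,0,0,0,0,0,0,0,0,0,0,0,0,0,0,0,0,0,0,-15,0,0,0,0,0,-50,0,0,0,0,0,-90,0,0,0,0,0,-108,0,0,0]' > path.dat && python3 -m inch path.dat 85
```

```text
t: 11.6
ee_pos: [498.1, 248.3, 183.5]
eef_rot: [-179.9, -0.0, 90.2]
force: [0.2, -1.3, -2.0]
grip_width: 47.9
finger_force: 62.3
t: 12.4
ee_pos: [499.9, 245.5, 94.8]
eef_rot: [180.0, -0.0, 90.0]
force: [-2.9, -1.5, 8.0]
grip_width: 47.9
finger_force: 63.4
t: 12.6
ee_pos: [499.9, 245.5, 94.8]
eef_rot: [179.9, -0.0, 90.0]
force: [-3.1, -2.2, 6.8]
grip_width: 47.7
finger_force: 63.2
t: 13.4
ee_pos: [501.1, 246.3, 204.9]
eef_rot: [179.7, -0.1, 90.0]
force: [-0.4, 1.0, 0.4]
grip_width: 84.9
finger_force: 0.0
```

```bash
echo '[-50,8,0,0,0,0,-100,16,0,0,0,0,-150,24,0,0,0,0,-200,32,0,0,0,0,-249,40,0,0,0,0,-298,48,0,0,0,0,-347,56,0,0,0,0,-396,60,0,0,0,0]' > path.dat && python3 -m inch path.dat
echo '[-49,4,0,0,0,0,-98,6,0,0,0,0,-140,8,0,0,0,0,-153,8,0,0,0,0,-153,8,0,0,0,0]' > path.dat && python3 -m inch path.dat
python3 - <<'E'
from h import *
c=snap('top','t4.png');d=snap('scene','s4.png');w=wristcam('w4.png')
cv2.imwrite('pics/v4.png',np.hstack([cv2.resize(c['image'][140:260,40:200],(400,300)),cv2.resize(w['image'],(400,300))])[:,:,::-1])
hsv=cv2.cvtColor(c['image'],cv2.COLOR_RGB2HSV)
g=cv2.cvtColor(w['image'],cv2.COLOR_RGB2GRAY)
E
```

```text
t: 14.2
ee_pos: [560.0, -151.9, 201.3]
eef_rot: [180.0, 0.0, 90.0]
force: [1.6, 0.8, -0.4]
grip_width: 84.9
finger_force: 0.0
t: 14.7
ee_pos: [567.3, -304.5, 200.6]
eef_rot: [-180.0, -0.0, 89.8]
force: [0.5, 1.0, -0.0]
grip_width: 85.2
finger_force: 0.0
```

View pics/v4.png

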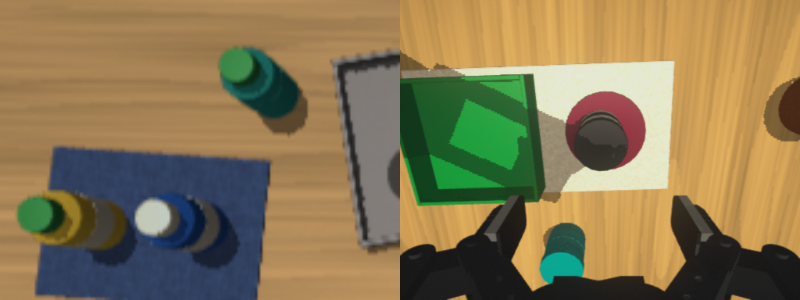

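Both bottles stand on the blue mat. In the wrist view the black lid is at about (258,182), and I compute its position from that.

```bash
python3 - <<'E'
from h import *
c=load('w4.png');g=cv2.GaussianBlur(cv2.cvtColor(c['image'],cv2.COLOR_RGB2GRAY),(3,3),0)
ci=cv2.HoughCircles(g[130:225,205:320],cv2.HOUGH_GRADIENT,1,8,param1=60,param2=10,minRadius=28,maxRadius=42)
for u,v,r in ci[0][:5]: print(u+205,v+130,r,onz(c,u+205,v+130,80).round(1), np.linalg.norm(onz(c,u+205+r,v+130,80)-onz(c,u+205,v+130,80)))
hsv=cv2.cvtColor(c['image'],cv2.COLOR_RGB2HSV)
m=np.zeros((384,512),np.uint8);m[100:235,200:340]=cv2.inRange(hsv,(150,90,30),(179,255,255))[100:235,200:340]
ct=cv2.convexHull(max(cv2.findContours(m,0,1)[0],key=cv2.contourArea));e=cv2.fitEllipse(ct);print('mat',e,onz(c,*e[0],10).round(1))
# TCP x: where mid of fingers
E
```

```text
256.5 184.5 34.8 [ 569.8 -302.4   80. ] 29.50985632238153
256.5 174.5 31.6 [ 569.8 -293.7   80. ] 26.53564521380804
259.5 193.5 40.1 [ 572.4 -310.5   80. ] 34.30488383178634
271.5 174.5 39.1 [ 582.4 -293.7   80. ] 32.82266839049791
246.5 179.5 31.5 [ 561.4 -298.1   80. ] 26.586133900967887
mat ((263.0653076171875, 166.46063232421875), (98.01420593261719, 99.9526138305664), 94.66939544677734) [ 577.1 -303.6   10. ]
```

```bash
echo '[2,2,45,0,0,0,2,2,90,0,0,0,2,2,125,0,0,0,2,2,148,0,0,0,2,2,160,0,0,0,2,2,160,0,0,0]' > path.dat && python3 -m inch path.dat
echo '[0,0,0,0,0,0,0,0,0,0,0,0,0,0,0,0,0,0,0,0,0,0,0,0,0,0,0,0,0,0,0,0,0,0,0,0]' > path.dat && python3 -m inch path.dat 50 35
echo '[0,0,-8,0,0,0,0,0,-25,0,0,0,0,0,-50,0,0,0,0,0,-75,0,0,0,0,0,-90,0,0,0,0,0,-90,0,0,0]' > path.dat && python3 -m inch path.dat
```

```text
t: 15.45
ee_pos: [569.1, -299.0, 40.1]
eef_rot: [-179.9, -0.1, 90.1]
force: [0.3, 0.7, -0.3]
grip_width: 84.9
finger_force: 0.0
t: 16.05
ee_pos: [570.8, -301.2, 43.4]
eef_rot: [179.8, 0.1, 90.0]
force: [-0.6, 2.0, 6.3]
grip_width: 59.1
finger_force: 37.7
t: 16.65
ee_pos: [570.9, -301.7, 134.4]
eef_rot: [179.7, 0.2, 90.0]
force: [0.9, -0.3, 0.1]
grip_width: 58.9
finger_force: 37.8
```

```bash
echo '[-2,-20,0,0,0,0,-4,-50,0,0,0,0,-6,-85,0,0,0,0,-8,-120,0,0,0,0,-10,-150,0,0,0,0,-11,-164,0,0,0,0,-11,-164,0,0,0,0]' > path.dat && python3 -m inch path.dat
echo '[0,0,20,0,0,0,0,0,45,0,0,0,0,0,65,0,0,0,0,0,78,0,0,0,0,0,85,0,0,0,0,0,89,0,0,0,0,0,90,0,0,0,0,0,90,0,0,0]' > path.dat && python3 -m inch path.dat
echo '[0,0,0,0,0,0,0,0,0,0,0,0,0,0,0,0,0,0,0,0,0,0,0,0,0,0,-15,0,0,0,0,0,-60,0,0,0,0,0,-105,0,0,0,0,0,-130,0,0,0]' > path.dat && python3 -m inch path.dat 80
```

```text
t: 17.35
ee_pos: [404.2, -311.7, 131.0]
eef_rot: [-179.9, -0.0, 89.9]
force: [0.5, 0.1, -0.4]
grip_width: 59.2
finger_force: 37.9
t: 18.15
ee_pos: [406.3, -311.6, 43.9]
eef_rot: [180.0, 0.0, 90.0]
force: [-7.1, 5.5, 21.1]
grip_width: 59.4
finger_force: 39.6
t: 18.95
ee_pos: [406.9, -312.7, 174.6]
eef_rot: [179.8, 0.2, 90.0]
force: [0.2, -0.3, 0.4]
grip_width: 80.0
finger_force: 0.0
```

```bash
echo '[40,27,0,0,0,0,80,54,0,0,0,0,120,80,0,0,0,0,160,107,0,0,0,0,200,134,0,0,0,0,240,160,0,0,0,0,280,187,0,0,0,0,315,210,0,0,0,0]' > path.dat && python3 -m inch path.dat
echo '[0,0,0,0,0,0,0,0,0,0,0,0]' > path.dat && python3 -m inch path.dat
python3 - <<'E'
from h import *
c=wristcam('w5.png');t=snap('top','t5.png')
cv2.imwrite('pics/v5.png',np.hstack([cv2.resize(t['image'][150:300,270:430],(400,375)),cv2.resize(c['image'],(400,375))])[:,:,::-1])
h=cv2.cvtColor(c['image'],cv2.COLOR_RGB2HSV);m=cv2.inRange(h,(0,150,110),(6,255,255))|cv2.inRange(h,(174,150,110),(179,255,255))
g=cv2.GaussianBlur(cv2.cvtColor(c['image'],cv2.COLOR_RGB2GRAY),(3,3),0)
ct=max(cv2.findContours(m,0,1)[0],key=cv2.contourArea);e=cv2.fitEllipse(cv2.convexHull(ct));print(e,onz(c,*e[0],75).round(1))
ci=cv2.HoughCircles(g[100:260,180:330],cv2.HOUGH_GRADIENT,1,8,param1=60,param2=10,minRadius=34,maxRadius=48)
for u,v,r in ci[0][:4]: print(u+180,v+100,r,onz(c,u+180,v+100,75).round(1), np.linalg.norm(onz(c,u+180+r,v+100,75)-onz(c,u+180,v+100,75)))
E
```

```text
t: 19.75
ee_pos: [616.7, 5.5, 170.9]
eef_rot: [-180.0, -0.0, 90.1]
force: [0.1, -1.0, 0.1]
grip_width: 79.5
finger_force: 0.0
t: 19.95
ee_pos: [615.5, 3.9, 170.5]
eef_rot: [-179.9, 0.0, 90.1]
force: [0.2, 0.1, 0.1]
grip_width: 80.2
finger_force: 0.0
((255.0617218017578, 187.04443359375), (75.59635162353516, 82.90215301513672), 7.005244731903076) [616.5   8.6  75. ]
255.5 190.5 38.6 [616.9   5.8  75. ] 29.72838515009935
248.5 186.5 45.1 [611.5   9.1  75. ] 34.59958034844767
256.5 180.5 46.2 [617.6  13.9  75. ] 35.22641821321461
255.5 170.5 37.2 [616.8  21.7  75. ] 28.09052738757458
```

View pics/v5.png

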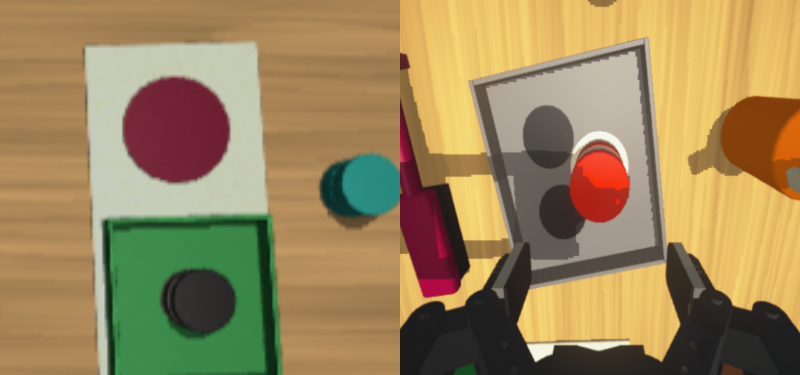

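The empty tub stands upright in the crate, and the red lid is centred under the gripper. Both cameras give the same shift from tub to mat: (-40,-310).

```bash
echo '[0,1,40,0,0,0,0,1,75,0,0,0,0,1,105,0,0,0,0,1,123,0,0,0,0,1,132,0,0,0,0,1,132,0,0,0]' > path.dat && python3 -m inch path.dat
echo '[0,0,0,0,0,0,0,0,0,0,0,0,0,0,0,0,0,0,0,0,0,0,0,0,0,0,0,0,0,0,0,0,0,0,0,0]' > path.dat && python3 -m inch path.dat 50 50
echo '[0,0,-8,0,0,0,0,0,-25,0,0,0,0,0,-50,0,0,0,0,0,-75,0,0,0,0,0,-90,0,0,0,0,0,-90,0,0,0]' > path.dat && python3 -m inch path.dat
```

```text
t: 20.65
ee_pos: [615.6, 2.1, 38.5]
eef_rot: [-179.9, 0.0, 89.9]
force: [-0.3, 0.2, 0.2]
grip_width: 80.2
finger_force: 0.0
t: 21.25
ee_pos: [617.4, 2.9, 41.1]
eef_rot: [179.8, 0.0, 90.0]
force: [-2.9, -1.0, 6.5]
grip_width: 58.6
finger_force: 53.7
t: 21.85
ee_pos: [618.2, 3.4, 132.1]
eef_rot: [179.7, -0.0, 90.0]
force: [-0.2, -0.2, -1.3]
grip_width: 58.5
finger_force: 54.1
```

```bash
echo '[-20,-3,0,0,0,0,-60,-8,0,0,0,0,-108,-14,0,0,0,0,-156,-20,0,0,0,0,-204,-27,0,0,0,0,-252,-33,0,0,0,0,-290,-38,0,0,0,0,-310,-40,0,0,0,0]' > path.dat && python3 -m inch path.dat
echo '[0,0,0,0,0,0,0,0,25,0,0,0,0,0,50,0,0,0,0,0,68,0,0,0,0,0,78,0,0,0,0,0,82,0,0,0,0,0,85,0,0,0,0,0,85.5,0,0,0]' > path.dat && python3 -m inch path.dat
echo '[0,0,0,0,0,0,0,0,0,0,0,0]' > path.dat && python3 -m inch path.dat
```

```text
t: 22.65
ee_pos: [575.3, -309.7, 127.9]
eef_rot: [-179.9, -0.0, 89.9]
force: [0.7, 0.1, -2.5]
grip_width: 58.4
finger_force: 54.1
t: 23.45
ee_pos: [576.1, -305.5, 46.2]
eef_rot: [-179.9, -0.1, 90.0]
force: [-5.8, 4.2, 10.0]
grip_width: 58.6
finger_force: 54.8
t: 23.65
ee_pos: [576.0, -305.5, 46.2]
eef_rot: [-179.9, -0.1, 90.0]
force: [-4.3, 3.3, 8.3]
grip_width: 58.8
finger_force: 54.8
```

```bash
echo '[0,0,0,0,0,0,0,0,0,0,0,0,0,0,0,0,0,0,0,0,0,0,0,0,0,0,-15,0,0,0,0,0,-60,0,0,0,0,0,-110,0,0,0,0,0,-160,0,0,0]' > path.dat && python3 -m inch path.dat 85
python3 - <<'E'
from h import *
t=snap('top','t6.png');s=snap('scene','s6.png')
cv2.imwrite('pics/v6.png',np.hstack([cv2.resize(t['image'][150:270,290:410],(400,400)),cv2.resize(s['image'][130:250,100:220],(400,400))])[:,:,::-1])
for n,c,f in(('t',t,0),):
    h=cv2.cvtColor(c['image'],cv2.COLOR_RGB2HSV);m=cv2.inRange(h,(0,170,130),(6,255,255))|cv2.inRange(h,(176,170,130),(179,255,255))
    k=np.zeros_like(m);k[165:235,305:380]=m[165:235,305:380]
    ct=max(cv2.findContours(k,0,1)[0],key=cv2.contourArea);e=cv2.fitEllipse(cv2.convexHull(ct));print(e,onz(c,*e[0],80).round(1))
c=load('t5.png');h=cv2.cvtColor(c['image'],cv2.COLOR_RGB2HSV);m=np.zeros((384,512),np.uint8);m[170:232,305:375]=cv2.inRange(h,(150,90,30),(179,255,255))[170:232,305:375]
ct=max(cv2.findContours(m,0,1)[0],key=cv2.contourArea);e=cv2.fitEllipse(ct);print('mat',e,onz(c,*e[0],10).round(1))
E
```

```text
t: 24.45
ee_pos: [576.4, -306.7, 206.5]
eef_rot: [180.0, 0.0, 90.0]
force: [0.9, -0.2, -0.1]
grip_width: 84.9
finger_force: 0.0
((340.0982666015625, 196.0782928466797), (12.934469223022461, 22.83462905883789), 16.16057014465332) [ 581.6 -294.3   80. ]
mat ((340.1167907714844, 201.47743225097656), (40.6613655090332, 41.805118560791016), 120.9432601928711) [ 577.4 -308.6   10. ]
```

View pics/v6.png

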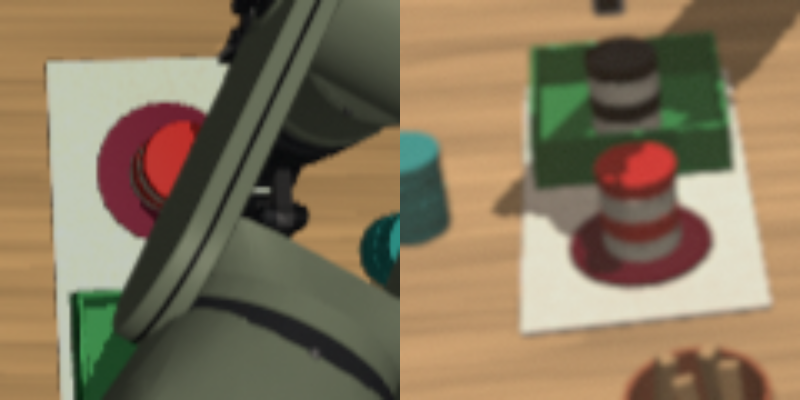

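The red tub stands upright on the mat and the empty one is in the crate. I check its centring once the arm is out of the way. By my summed rows the blue bottle's parking pose is at (+553,-77,+110.5) from here.

```bash
echo '[49,-7,0,0,0,0,98,-14,0,0,0,0,147,-20,0,0,0,0,196,-27,0,0,0,0,245,-34,0,0,0,0,294,-41,0,0,0,0,343,-48,0,0,0,0,392,-55,0,0,0,0]' > path.dat && python3 -m inch path.dat
echo '[49,-7,0,0,0,0,98,-14,0,0,0,0,140,-20,0,0,0,0,161,-22,0,0,0,0,161,-22,0,0,0,0,161,-22,0,0,0,0]' > path.dat && python3 -m inch path.dat
python3 - <<'E'
from h import *
t=snap('top','t7.png')
h=cv2.cvtColor(t['image'],cv2.COLOR_RGB2HSV);m=cv2.inRange(h,(0,170,150),(6,255,255))|cv2.inRange(h,(176,170,150),(179,255,255))
k=np.zeros_like(m);k[165:235,305:380]=m[165:235,305:380]
ct=max(cv2.findContours(k,0,1)[0],key=cv2.contourArea);e=cv2.fitEllipse(cv2.convexHull(ct));print(e,onz(t,*e[0],80).round(1))
w=wristcam('w7.png')
cv2.imwrite('pics/v7.png',np.hstack([cv2.resize(t['image'][150:250,290:390],(400,400)),cv2.resize(w['image'],(400,400))])[:,:,::-1])
E
```

```text
t: 25.35
ee_pos: [521.0, 87.1, 204.6]
eef_rot: [179.9, -0.0, 90.0]
force: [1.0, -0.5, -0.8]
grip_width: 84.9
finger_force: 0.0
t: 25.95
ee_pos: [499.4, 246.1, 204.0]
eef_rot: [180.0, 0.0, 90.1]
force: [-0.2, -0.6, -0.2]
grip_width: 85.1
finger_force: 0.0
((345.1825866699219, 198.0434112548828), (23.079030990600586, 23.91780662536621), 117.51360321044922) [ 577.  -306.4   80. ]
```

View pics/v7.png

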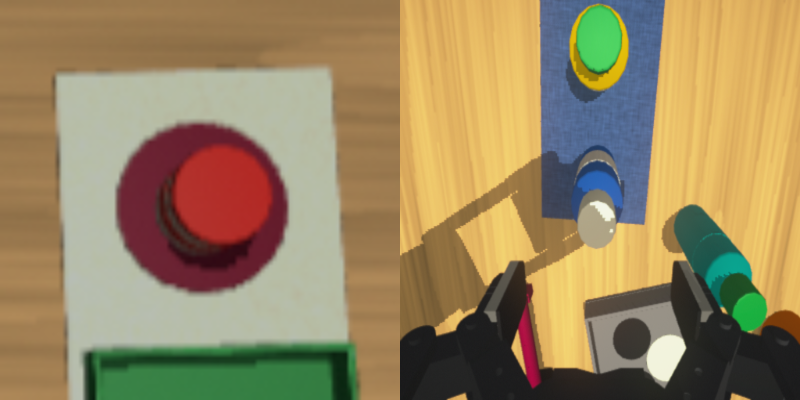

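The red tub at (577,-306.4) is centred on the mat at (577,-306.5), and the gripper lines up over the blue bottle. I fetch it back.

```bash
echo '[0,0,30,0,0,0,0,0,60,0,0,0,0,0,85,0,0,0,0,0,102,0,0,0,0,0,110.5,0,0,0,0,0,110.5,0,0,0]' > path.dat && python3 -m inch path.dat
echo '[0,0,0,0,0,0,0,0,0,0,0,0,0,0,0,0,0,0,0,0,0,0,0,0,0,0,0,0,0,0,0,0,0,0,0,0,0,0,0,0,0,0]' > path.dat && python3 -m inch path.dat 40 60
echo '[0,0,-8,0,0,0,0,0,-20,0,0,0,0,0,-35,0,0,0,0,0,-50,0,0,0,0,0,-65,0,0,0,0,0,-80,0,0,0,0,0,-91,0,0,0,0,0,-91,0,0,0]' > path.dat && python3 -m inch path.dat
echo '[-20,5,0,0,0,0,-60,15,0,0,0,0,-105,26,0,0,0,0,-150,37,0,0,0,0,-195,48,0,0,0,0,-240,59,0,0,0,0,-275,67,0,0,0,0,-292,70,0,0,0,0]' > path.dat && python3 -m inch path.dat
echo '[0,0,0,0,0,0,0,0,0,0,0,0]' > path.dat && python3 -m inch path.dat
```

```text
t: 26.65
ee_pos: [499.3, 245.0, 92.5]
eef_rot: [-179.9, 0.1, 89.9]
force: [0.2, -0.2, 0.5]
grip_width: 84.9
finger_force: 0.0
t: 27.35
ee_pos: [500.0, 246.6, 94.8]
eef_rot: [179.9, -0.0, 90.0]
force: [-1.3, 0.1, 6.7]
grip_width: 48.0
finger_force: 61.8
t: 28.15
ee_pos: [500.5, 246.7, 186.3]
eef_rot: [179.8, -0.1, 90.0]
force: [-0.0, 0.4, -2.2]
grip_width: 47.9
finger_force: 62.4
t: 28.95
ee_pos: [569.7, -48.7, 183.5]
eef_rot: [-179.9, 0.0, 89.9]
force: [0.2, 0.3, -2.7]
grip_width: 48.1
finger_force: 62.3
t: 29.15
ee_pos: [569.0, -45.1, 183.8]
eef_rot: [-179.9, -0.1, 90.0]
force: [-0.3, -0.8, -2.3]
grip_width: 47.7
finger_force: 62.3
```

```bash
echo '[-0.7,0.5,20,0,0,0,-0.7,0.5,45,0,0,0,-0.7,0.5,65,0,0,0,-0.7,0.5,78,0,0,0,-0.7,0.5,85,0,0,0,-0.7,0.5,88,0,0,0,-0.7,0.5,90,0,0,0,-0.7,0.5,90,0,0,0]' > path.dat && python3 -m inch path.dat
echo '[0,0,0,0,0,0,0,0,0,0,0,0]' > path.dat && python3 -m inch path.dat
echo '[0,0,0,0,0,0,0,0,0,0,0,0,0,0,0,0,0,0,0,0,0,0,0,0,0,0,-15,0,0,0,0,0,-50,0,0,0,0,0,-90,0,0,0,0,0,-107,0,0,0]' > path.dat && python3 -m inch path.dat 85
echo '[49,-9,0,0,0,0,98,-18,0,0,0,0,147,-27,0,0,0,0,196,-36,0,0,0,0,245,-45,0,0,0,0,294,-54,0,0,0,0,343,-61,0,0,0,0,390,-69,0,0,0,0]' > path.dat && python3 -m inch path.dat
echo '[0,0,0,0,0,0,0,0,0,0,0,0]' > path.dat && python3 -m inch path.dat
python3 - <<'E'
from h import *
t=snap('top','t8.png')
h=cv2.cvtColor(t['image'],cv2.COLOR_RGB2HSV);m=np.zeros((384,512),np.uint8);m[182:208,224:252]=cv2.inRange(h,(0,0,140),(179,110,255))[182:208,224:252]
ct=max(cv2.findContours(m,0,1)[0],key=cv2.contourArea);e=cv2.fitEllipse(ct);print(e,onz(t,*e[0],160).round(1))
E
```

```text
t: 29.95
ee_pos: [570.1, -46.2, 95.8]
eef_rot: [180.0, -0.0, 90.0]
force: [-3.9, 0.6, 3.0]
grip_width: 48.2
finger_force: 63.0
t: 30.15
ee_pos: [570.2, -46.3, 95.8]
eef_rot: [179.9, -0.0, 90.0]
force: [-4.1, 0.3, 6.6]
grip_width: 48.0
finger_force: 63.2
t: 30.95
ee_pos: [571.9, -46.7, 205.1]
eef_rot: [179.6, 0.0, 90.0]
force: [1.0, -0.5, -0.2]
grip_width: 85.1
finger_force: 0.0
t: 31.75
ee_pos: [500.5, 345.7, 201.2]
eef_rot: [180.0, -0.0, 90.0]
force: [0.3, 0.4, -0.2]
grip_width: 84.9
finger_force: 0.0
t: 31.95
ee_pos: [500.6, 344.2, 200.7]
eef_rot: [-180.0, 0.1, 90.1]
force: [-0.5, -0.5, 0.2]
grip_width: 85.0
finger_force: 0.0
((232.38427734375, 192.47933959960938), (14.465774536132812, 23.52358055114746), 135.55963134765625) [576.4 -39.8 160. ]
```

```bash
python3 - <<'E'
from h import *
for f in('top0.png','t8.png'):
    c=load(f);h=cv2.cvtColor(c['image'],cv2.COLOR_RGB2HSV)[180:218,220:256];m=cv2.inRange(h,(105,130,60),(125,255,255))
    ct=cv2.convexHull(max(cv2.findContours(m,0,1)[0],key=cv2.contourArea));print(np.round(cv2.fitEllipse(ct)[0],2),cv2.boundingRect(ct))
E
echo '[0,-1,30,0,0,0,0,-1,60,0,0,0,0,-1,85,0,0,0,0,-1,101,0,0,0,0,-1,108,0,0,0,0,-1,108,0,0,0]' > path.dat && python3 -m inch path.dat
echo '[0,0,0,0,0,0,0,0,0,0,0,0,0,0,0,0,0,0,0,0,0,0,0,0,0,0,0,0,0,0,0,0,0,0,0,0,0,0,0,0,0,0]' > path.dat && python3 -m inch path.dat 40 60
echo '[0,0,-8,0,0,0,0,0,-20,0,0,0,0,0,-35,0,0,0,0,0,-50,0,0,0,0,0,-65,0,0,0,0,0,-80,0,0,0,0,0,-91,0,0,0,0,0,-91,0,0,0]' > path.dat && python3 -m inch path.dat
echo '[-20,5,0,0,0,0,-60,12,0,0,0,0,-110,20,0,0,0,0,-160,30,0,0,0,0,-210,40,0,0,0,0,-260,48,0,0,0,0,-297,54,0,0,0,0,-315,54,0,0,0,0]' > path.dat && python3 -m inch path.dat
echo '[0,0,0,0,0,0,0,0,0,0,0,0]' > path.dat && python3 -m inch path.dat
```

```text
[16.4  18.38] (6, 9, 22, 20)
[16.88 18.57] (7, 9, 21, 21)
t: 32.6
ee_pos: [500.1, 342.0, 92.7]
eef_rot: [-179.9, 0.1, 89.9]
force: [0.6, -0.5, 0.3]
grip_width: 85.3
finger_force: 0.0
t: 33.3
ee_pos: [500.6, 344.1, 94.8]
eef_rot: [179.9, -0.1, 90.0]
force: [-1.1, -0.8, 6.7]
grip_width: 47.9
finger_force: 63.0
t: 34.1
ee_pos: [500.8, 344.0, 186.2]
eef_rot: [179.8, -0.1, 90.0]
force: [-0.4, -0.3, -2.8]
grip_width: 47.7
finger_force: 62.6
t: 34.9
ee_pos: [554.1, 24.9, 183.5]
eef_rot: [-179.9, 0.1, 89.8]
force: [-0.6, 1.0, -2.3]
grip_width: 48.1
finger_force: 62.5
t: 35.1
ee_pos: [553.6, 28.5, 183.7]
eef_rot: [-179.9, -0.0, 89.9]
force: [0.2, -0.3, -2.3]
grip_width: 48.0
finger_force: 62.5
```

```bash
echo '[0,0,20,0,0,0,0,0,45,0,0,0,0,0,65,0,0,0,0,0,78,0,0,0,0,0,85,0,0,0,0,0,88,0,0,0,0,0,90,0,0,0,0,0,90,0,0,0]' > path.dat && python3 -m inch path.dat
echo '[0,0,0,0,0,0,0,0,0,0,0,0]' > path.dat && python3 -m inch path.dat
echo '[0,0,0,0,0,0,0,0,0,0,0,0,0,0,0,0,0,0,0,0,0,0,0,0,0,0,-15,0,0,0,0,0,-50,0,0,0,0,0,-100,0,0,0,0,0,-150,0,0,0]' > path.dat && python3 -m inch path.dat 85
echo '[40,-20,-20,0,0,0,85,-40,-20,0,0,0,130,-60,-20,0,0,0,175,-80,-20,0,0,0,220,-100,-20,0,0,0,265,-120,-20,0,0,0,300,-140,-20,0,0,0,300,-140,-20,0,0,0]' > path.dat && python3 -m inch path.dat
python3 - <<'E'
from h import *
t=snap('top','t9.png');s=snap('scene','s9.png')
cv2.imwrite('pics/v9.png',np.hstack([cv2.resize(t['image'],(400,300)),cv2.resize(s['image'],(400,300))])[:,:,::-1])
for f in('top0.png','t9.png'):
    c=load(f);h=cv2.cvtColor(c['image'],cv2.COLOR_RGB2HSV)
    for n,lo,hi,(x0,y0,x1,y1) in(('blue',(105,130,60),(125,255,255),(220,180,256,218)),('yel',(20,150,70),(32,255,255),(185,188,222,225)),('cap',(40,80,40),(85,255,255),(185,185,220,215)),('brush',(165,120,50),(179,255,200),(165,250,275,285)),('spray',(3,180,60),(12,255,255),(185,85,225,135))):
        m=cv2.inRange(h[y0:y1,x0:x1],lo,hi);ct=cv2.convexHull(max(cv2.findContours(m,0,1)[0],key=cv2.contourArea));print(f,n,np.round(cv2.fitEllipse(ct)[0],2),cv2.boundingRect(ct))
E
```

```text
t: 35.9
ee_pos: [554.1, 28.9, 95.9]
eef_rot: [180.0, -0.0, 90.0]
force: [-4.0, 1.1, 3.3]
grip_width: 48.2
finger_force: 63.2
t: 36.1
ee_pos: [554.1, 28.8, 95.9]
eef_rot: [180.0, -0.0, 90.0]
force: [-3.7, 1.5, 6.0]
grip_width: 47.9
finger_force: 63.5
t: 36.9
ee_pos: [553.7, 28.4, 245.4]
eef_rot: [-179.9, 0.0, 90.0]
force: [0.6, 0.1, -0.2]
grip_width: 85.2
finger_force: 0.0
t: 37.7
ee_pos: [411.8, 332.2, 264.1]
eef_rot: [-180.0, -0.1, 90.3]
force: [-0.1, -0.4, 0.1]
grip_width: 85.2
finger_force: 0.0
top0.png blue [16.4  18.38] (6, 9, 22, 20)
top0.png yel [17.5 16.6] (7, 6, 22, 22)
top0.png cap [15.28 17.2 ] (8, 10, 15, 15)
top0.png brush [62.25 20.28] (6, 7, 98, 24)
top0.png spray [19.88 24.05] (4, 6, 32, 38)
t9.png blue [16.91 18.54] (7, 9, 21, 21)
t9.png yel [17.27 16.83] (7, 6, 22, 22)
t9.png cap [15.03 17.49] (8, 11, 15, 14)
t9.png brush [62.71 20.11] (6, 7, 98, 24)
t9.png spray [19.95 24.05] (4, 6, 32, 38)
```

View pics/v9.png

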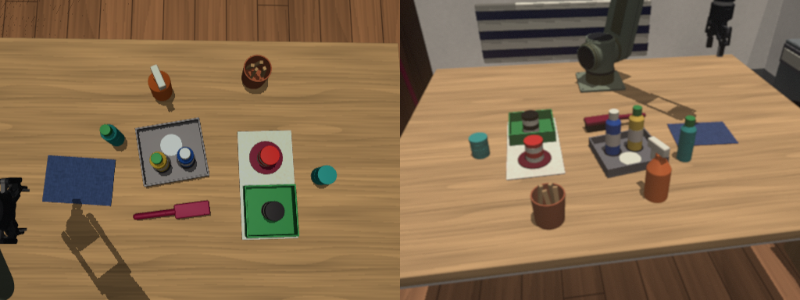

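Everything is in place: both bottles are upright within about 1 mm of their start spots, the red tub is on the round mat, the black-lid tub is in the crate, and the brush and spray bottle have not moved.

```bash
python3 -c "
from bench import robot
print(robot.sign_off())"
```

```text
the job is handed in; nothing more can be done
None
```

The job is done and handed in at about 38 s: the red tub stands in the middle of the round mat, the empty tub is in the green crate, both bottles are back within about 1 mm of their start spots, and nothing else was moved.

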